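# Load the blank feeder and set the selector

## Task

Put the brass blank into the round mouth of the blue feeder and push it down against the spring follower until the follower clicks and stays down, with the blank lying flat below the rim. Then turn the black selector knob on the sloping console until its white pointer clicks in at the red dot, and let go. Leave the thread spool, the dye bottle and the red screwdriver where they are.

Things in the scene. Friction and masses are not known exactly. Their poses are not given: they have to be found in the camera images.
- blank_center (a point): Centre of the loose brass blank: a disc 54 mm in diameter and 10 mm thick (edges bevelled 1.5 mm), about 0.18 kg, lying flat on the table, so this point is 5 mm above the table. Its z axis is the disc's axis.
- feeder_mouth (a point): Centre of the feeder's round mouth, in the plane of its top face; z up. The feeder is a fixed blue block 110 x 110 mm, 50 mm high, with a vertical well 60 mm in diameter. The steel follower closes the well 4 mm below the top face at the start, so a blank laid in the well stands 6 mm proud until it is pushed down.
- follower (a joint): How far the feeder's follower is down (m): 0 at the start, 0.010 when clicked in one notch (the blank's top is then 4 mm below the block's top face), 0.0115 at its hard stop. It resists with up to 13 N at 2 to 3 mm, eases past 5 mm, then pulls itself into the notch and stays; released before 5 mm it springs back.
- selector_grip (a point): Grip point of the selector knob: on its axis, 24 mm above the sloping face. z points along the axis out of the face, leaning 40 degrees from vertical to the console's own -x; x points to the bar's white pointer end. The grip is a black bar 46 mm long (x), 14 mm thick (y), from 6 to 36 mm above the face, on a skirt 64 mm in diameter and 6 mm high.
- guard_rail (a point): Middle of the level steel guard rail, a bar 10 mm thick and 244 mm long (along y) over the knob, 234 mm above the table. It is straight above the knob, so a vertical tool cannot come down on the knob, but 80 mm off the knob's axis line: a tool tilted along that line passes below it. Its posts stand at its two ends, 129 mm behind it.
- selector (a joint): Selector angle (rad): 0 when the pointer points straight up the slope, growing clockwise as seen facing the face. It clicks at seven positions 0.436 (25 degrees) apart, -1.309 to 1.309, with 0.1 N m between, and settles into the nearest when released; it starts in one of the middle three. The dots are at -0.873 (left, console's +y) and 0.873 (right); which is red varies.
- selector_mark (a point): Point on the pointer's line, 42 mm from the knob's axis and 2 mm above the face: it meets a dot's centre when the pointer is at that dot.
- dot_red: Red round dot, 12 mm in diameter, on the console's face 42 mm from the knob's axis; origin at its centre. This is the position to set.
- dot_blue: Blue round dot of the same size on the other side of the dial; origin at its centre. Not the one to set.
- console: Fixed grey control console, 180 mm deep (x), 220 mm wide (y), 126 mm high at the back; its face slopes at 40 degrees, the low edge (25 mm high) towards its own -x, which faces the middle of the table, away from the robot's base. Origin: centre of its underside, z up. The selector's axis meets the face at x -30, y 0, z 75 mm.
- thread_spool: Orange thread spool, 44 mm in diameter and 60 mm high, standing; origin at the centre of its underside. Bystander.
- edge_dye: Small dye bottle, 44 mm in diameter and 85 mm high, standing; origin at the centre of its underside. Bystander.
- awl: Screwdriver with a red handle, 150 mm long, lying on the table along its x axis. Bystander.
Not all that is in view belongs to the job. Of the things that look like the part that bears blank_center, the largest one is meant.

How it is judged:
By the outcome, as a careful person would: the job done as asked, in the order asked, and still so for the second after the job is handed in, with the robot touching nothing.
It also fails if it takes over 61 s, if anything falls off the work surface, if the arm or the gripper's body presses on something with over 40 N, if the wrist force passes 120 N, or if a joint passes its speed limit or range.

## Robot

A 6-joint arm with a two-finger parallel gripper is mounted at the origin on the work surface. World frame = base frame: x ahead of the robot, y to its left, z up, the work surface at z = 0. Lengths are in m, angles in degrees, forces in N, time in s.
With the tool pointing down it reaches from about 0.35 to 0.875 m from the base axis. Payload 4.2 kg.
Tool frame: the origin (TCP) lies midway between the tips of the shut fingers; the grasp point (between the pads) lies 19 mm behind it; z points along the fingers, y is the line along which they close (so a half turn about z gives the same grasp; the last joint's range is limited). The gripper opens to 87 mm and grips with 3 to 60 N. Pads are 19 mm wide; open, the fingers measure 117 mm over their backs; the gripper's body (75 mm by 190 mm) begins 51 mm behind the grasp point.
Start: joints at [88.9, 22.042, 0.453, 0, -68.411, -14.817], TCP at [0.171, 0.601, 0.223] pointing down, gripper open.
Joint ranges: [-179.83, 179.83], [-69.29, 118.12], [-61.27, 80.66], [-181.25, 117.63], [-171.15, -9.14], [-177.46, 177.46]. Speed limits (degrees/s): [159.86, 159.86, 180, 180, 180, 180].

## Interface

Orientations are given as [roll, pitch, yaw] about the fixed x, y, z axes, in that order (R = Rz(yaw) Ry(pitch) Rx(roll)).
In Python, from workcell import env gives the robot as it stands. The module is installed in compiled form; this text tells all that it offers. Calls block until the motion is done:
- env.goto(position, orientation): joint-space move of the TCP to a pose.
- env.move_straight(position, rotation=None, rate=0.15, force_limit=None): straight line of the TCP; rotation=None keeps the orientation; rate is the mean speed in m/s. With force_limit (N) it stops when the force on the tool has changed by that much, and returns True; else False.
- env.set_joints(angles): joint-space move.
- env.gripper_to(opening, grasp_force=None): opening from 0.0 (shut) to 1.0 (fully open); grasp_force is the grip in N (None keeps the last); returns when the fingers have stopped.
- env.dwell(seconds).
- env.inverse_kinematics(position, orientation): joint angles nearest the present ones, or None.
- env.read_state(): the state.
- env.grab_frame(name): name is "scene" or "top" or "wrist"; returns a dict with "image" (400x640x3 uint8, blue, green, red), "fx", "fy", "cx", "cy" (pixels), "D" ([k1, k2, p1, p2, k3] as OpenCV has them; the pictures are not rectified), "position" and "orientation" of the camera in the world. Camera axes: x right, y up, looking along -z (the intrinsics and any distortion apply to the point x, -y, -z); pixel columns grow to the right and rows downward; lengths in m; the calibration is good to about 2 mm. A picture is of the moment at which its call begins. There is no depth.
A pose or a line that the arm cannot do raises env.Unreachable and nothing moves.
- env.close_job(): hands the job in; it is judged then, once.
Trained networks look in a picture, given as the dict that the camera call returned (one of the last four; its "shot" number tells which), for a name from the list of things; names that differ only in an ending like _2 or _b are one class to them, and where a whole thing is asked for, a point or a joint stands for the part that bears it (a point fixed in the world has none). Each returns a list of dicts, best first, with "score" (0 to 1); they miss things now and then, are a little off and sometimes report something else, mostly with a low value. They report only what shows in the picture. A call takes as long as a camera call. They do not tell look-alikes from the thing itself.
- env.search_frame(picture, thing): "xyz" ([x, y, z] in m, in world coordinates, good to about 4 mm: the middle of the surface that is visible of it).
- env.trace(picture, thing): "mask" (400x640 bool, what is visible of it).
The state is a dict: "clock": time; "joint_positions": joint angles; "qvel": joint speeds; "joint_torque": joint torques, N m; "position": TCP position; "tool_rot": TCP orientation; "force": force on the tool from outside, world axes, zero at the start; "wrist_torque": the same for the moment, N m; "opening": opening from 0.0 (shut) to 1.0 (fully open); "finger_force": force on a finger pad.
Only numpy, scipy, OpenCV 4.12 (cv2) and the standard library are available. Lean on these libraries where they do the work, as an engineer would, in place of code of your own. Each camera call takes 0.05 s, during which the arm holds its last target. There are 200 camera calls.

## Working session

There is one attempt and no reset: what is moved stays moved. The work goes in short steps, each a Python script; the robot and the scene stay as the last script left them, time stands still between calls to the robot, and variables do not carry over. Pictures are saved under pics/ and viewed, at most 10 in all, crops included, and the job is handed in when it is done.

```bash
mkdir -p pics; cat > h.py <<'E'
import numpy as np, cv2
from scipy.spatial.transform import Rotation as R
from workcell import env
def cam(f):
    o=np.array(f["orientation"])
    M=o if o.shape==(3,3) else R.from_euler('xyz',o,degrees=True).as_matrix()
    return np.array([[f["fx"],0,f["cx"]],[0,f["fy"],f["cy"]],[0,0,1.]]),np.array(f["D"],float),M,np.array(f["position"])
def ray(f,uv):
    K,D,M,p=cam(f); u=cv2.undistortPoints(np.array(uv,float).reshape(-1,1,2),K,D).reshape(-1,2)
    return p,np.c_[u[:,0],-u[:,1],-np.ones(len(u))]@M.T
def on_z(f,uv,z):
    p,d=ray(f,uv); return p+d*((z-p[2])/d[:,2])[:,None]
def proj(f,P):
    K,D,M,p=cam(f); q=(np.atleast_2d(P)-p)@M; q=q*[1,-1,-1]
    return cv2.projectPoints(q,np.zeros(3),np.zeros(3),K,D)[0].reshape(-1,2)
E
python3 - <<'E'
from h import *
for n in ["top","scene"]:
    f=env.grab_frame(n); cv2.imwrite(f"pics/{n}0.png",f["image"]); print(n,f["position"],f["orientation"],f["fx"],f["D"])
    for t in ["blank_center","feeder_mouth","follower","selector_grip","dot_red","dot_blue","console","thread_spool","edge_dye","awl","guard_rail","selector_mark"]:
        try: print(t,[(np.round(d["xyz"],3).tolist(),round(d["score"],2)) for d in env.search_frame(f,t)])
        except Exception as e: print(t,repr(e))
print(env.read_state())
E
```

```text
top [ 0.45043392 -0.05454583  1.20828218] [  7.14562745  -1.85331598 -88.52151743] 451.1814558916831 [-0.05610934  0.          0.          0.          0.        ]
blank_center [([0.459, -0.141, 0.011], 0.59), ([0.447, -0.033, 0.009], 0.54), ([0.373, -0.081, 0.007], 0.46), ([0.758, -0.107, 0.058], 0.4)]
feeder_mouth [([0.556, -0.237, 0.045], 0.8)]
follower [([0.553, -0.245, 0.046], 0.92)]
selector_grip [([0.533, 0.222, 0.094], 0.85)]
dot_red []
dot_blue []
console [([0.514, 0.252, 0.116], 0.63)]
thread_spool [([0.556, -0.238, 0.044], 0.72), ([0.744, -0.038, 0.062], 0.56), ([0.457, -0.139, 0.006], 0.47)]
edge_dye [([0.758, -0.106, 0.058], 0.8)]
awl [([0.514, 0.25, 0.114], 0.31)]
guard_rail [([0.507, 0.25, 0.115], 0.9)]
selector_mark [([0.531, 0.223, 0.09], 0.7)]
scene [0.91440711 0.56686036 0.91056043] [ 43.91998875  -0.18524311 151.97047103] 361.8009622793774 [-0.04886557  0.          0.          0.          0.        ]
blank_center [([0.461, -0.137, 0.009], 0.65), ([0.449, -0.038, 0.006], 0.59)]
feeder_mouth [([0.54, 0.228, 0.093], 0.6), ([0.568, -0.218, 0.042], 0.57)]
follower [([0.
[... 461 characters left out ...]
4], 0.91)]
{'clock': 1.3, 'joint_positions': array([ 8.89005776e+01,  2.20416842e+01,  4.52485574e-01, -1.26491970e-03,
       -6.84106108e+01, -1.48159893e+01]), 'qvel': array([ 0.03545769, -0.02862174, -0.04086883, -0.04430797,  0.03250372,
        0.0254552 ]), 'joint_torque': array([-7.53239947e-04, -3.90471160e+01,  1.87624669e+01,  4.22463030e+00,
        1.55166106e-02, -2.84357566e-05]), 'position': array([0.17135739, 0.60102772, 0.22254578]), 'tool_rot': array([ 1.79999883e+02,  1.18579298e-03, -1.59158771e+01]), 'force': array([-0.50420331, -0.05561208,  0.39568523]), 'wrist_torque': array([-0.03870116, -0.00920846,  0.00974005]), 'finger_force': 0.0, 'opening': 1.0031752862585663}
```

View pics/top0.png

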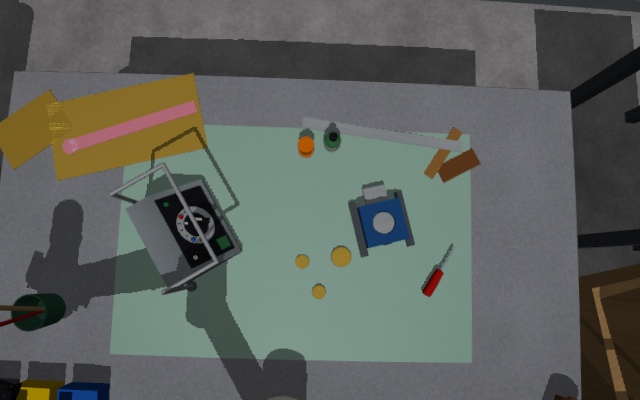

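View pics/scene0.png

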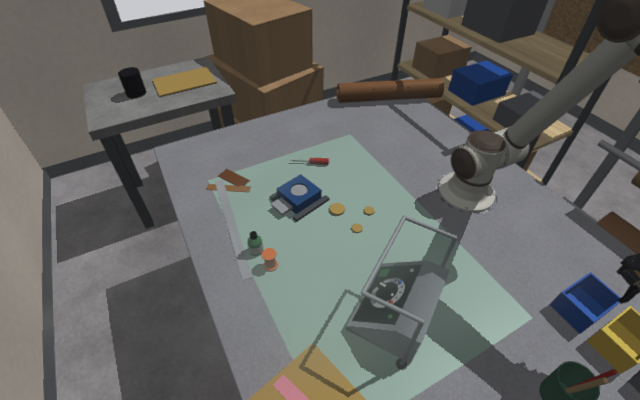

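The top view shows the largest brass disc at about (341,257), with two smaller ones at (302,261) and (319,291). The feeder is at (384,222). The console is at (187,232) with its sloped black face to the right, and the rail crosses above it. The scene view agrees. I'll raise the arm clear of the rail, then look from close up.

```bash
python3 - <<'E'
from h import *
f=env.grab_frame("top")
for t in ["blank_center","follower"]:
    for d in env.trace(f,t)[:3]:
        m=d["mask"]; v,u=np.nonzero(m); z=.009 if t[0]=='b' else .048
        print(t,d["score"],m.sum(),u.mean(),v.mean(),on_z(f,[u.mean(),v.mean()],z))
env.move_straight([.171,.601,.42],rate=.3)
env.goto([.50,-.19,.30],[180,0,0])
print(env.read_state()["clock"],env.read_state()["joint_positions"])
f=env.grab_frame("wrist"); cv2.imwrite("pics/w1.png",f["image"]); print(f["position"],f["orientation"],f["fx"])
for t in ["blank_center","follower","feeder_mouth"]:
    print(t,[(np.round(d["xyz"],4).tolist(),round(d["score"],2)) for d in env.search_frame(f,t)])
    for d in env.trace(f,t)[:3]:
        m=d["mask"]; v,u=np.nonzero(m); z=.009 if t[0]=='b' else .046
        print(t,d["score"],m.sum(),u.mean(),v.mean(),on_z(f,[u.mean(),v.mean()],z))
E
```

```text
blank_center 0.72 288 340.71527777777777 256.2395833333333 [[ 0.46093785 -0.14042612  0.009     ]]
blank_center 0.43 148 318.0743243243243 291.4527027027027 [[ 0.36758781 -0.08298335  0.009     ]]
blank_center 0.43 160 301.56875 261.01875 [[ 0.44571113 -0.03733795  0.009     ]]
follower 0.94 360 382.7972222222222 221.99722222222223 [[ 0.55158556 -0.2451004   0.048     ]]
5.2917 [-3.36535920e+00  1.05263975e+01 -4.51923084e+00 -2.67943664e-03
 -7.49447909e+01  9.34188834e+01]
[ 0.57947759 -0.1895982   0.46254613] [-1.67636161e+01  1.50860613e-02 -8.99855142e+01] 289.59074489543104
blank_center [([0.4498, -0.0343, 0.0074], 0.85), ([0.4609, -0.1433, 0.013], 0.84)]
blank_center 0.93 875 290.8994285714286 186.736 [[ 0.46159074 -0.14230776  0.009     ]]
blank_center 0.89 356 259.9915730337079 238.85393258426967 [[ 0.36950929 -0.08669762  0.009     ]]
blank_center 0.69 395 229.4354430379747 195.63544303797468 [[ 0.44656575 -0.04122663  0.009     ]]
follower [([0.5553, -0.2516, 0.0454], 0.62), ([0.5346, 0.2135, 0.0842], 0.42)]
follower 0.63 84 8.142857142857142 181.89285714285714 [[0.47918429 0.28523034 0.046     ]]
follower 0.61 1256 361.00875796178343 131.65127388535032 [[ 0.55132273 -0.24710926  0.046     ]]
feeder_mouth [([0.5635, -0.2397, 0.0532], 0.72)]
feeder_mouth 0.56 9907 357.27657212072273 121.34743110931664 [[ 0.56538605 -0.24134761  0.046     ]]
feeder_mouth 0.49 16585 45.814410611998795 165.04244799517636 [[0.5047404  0.21789805 0.046     ]]
feeder_mouth 0.42 1615 18.25263157894737 151.69040247678018 [[0.52484116 0.25508171 0.046     ]]
```

View pics/w1.png

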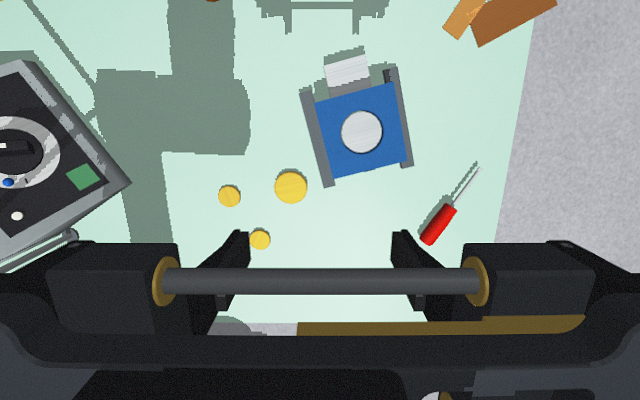

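The wrist view shows the big blank at (291,187) and the well at (361,132). Both agree with the top view to within 2 mm. Next I'll take close matched views of each, with the same tool offset, so that camera bias cancels.

```bash
cat >> h.py <<'E'
def seen(t,guess,z):
    f=env.grab_frame("wrist"); out=[]
    for d in env.trace(f,t):
        m=d["mask"].astype(np.uint8); c=max(cv2.findContours(m,0,1)[0],key=len)
        if len(c)<8: continue
        e=cv2.fitEllipse(c); p=on_z(f,e[0],z)[0]
        if np.hypot(*(p[:2]-guess))<.02:
            q=on_z(f,c.reshape(-1,2),z)[:,:2]; r=cv2.minEnclosingCircle(q.astype(np.float32)); out.append((d["score"],p[:2].round(4),q.mean(0).round(4),r))
    return f,out
E
python3 - <<'E'
from h import *
for yaw in (90,-90):
    print(yaw,[None if (q:=env.inverse_kinematics(p,[180,0,yaw])) is None else q.round(0) for p in ([.461,-.1415,.01],[.5515,-.246,.06])])
yaw=-90
b=[.461,-.1415]; w=[.5515,-.246]
env.goto([*b,.15],[180,0,yaw]); env.dwell(.3)
f,o=seen("blank_center",b,.010); print(o); cv2.imwrite("pics/w2.png",f["image"])
env.goto([*w,.186],[180,0,yaw]); env.dwell(.3)
f,o=seen("follower",w,.046); print(o); cv2.imwrite("pics/w3.png",f["image"]); print(env.read_state()["clock"],env.read_state()["position"])
cv2.imwrite("pics/w23.png",np.hstack([cv2.resize(cv2.imread("pics/w2.png"),(400,250)),cv2.resize(f["image"],(400,250))]))
E
```

```text
90 [None, array([  -9.,   29.,  -14.,    0.,  -47., -171.])]
-90 [array([  2.,  24., -34.,   0., -32.,  -2.]), array([ -9.,  29., -14.,   0., -47.,   9.])]
[]
[(0.71, array([ 0.5508, -0.2489]), array([ 0.5508, -0.2485]), ((0.5507884621620178, -0.24784858524799347), 0.028873281553387642))]
8.55 [ 0.55136101 -0.24546482  0.18626156]
```

View pics/w23.png

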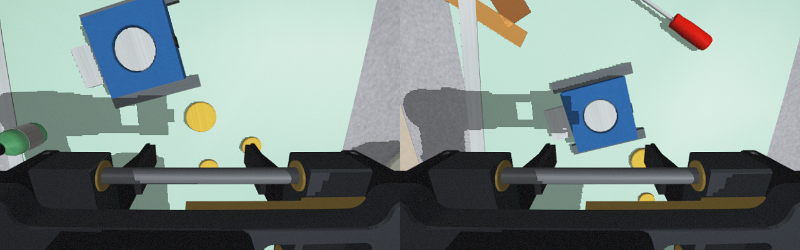

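The two crops show the blank at (201,116) on the left and the well at (201,116) on the right, which are nearly identical pixels. I'll compute the residual offset from colour masks.

```bash
python3 - <<'E'
from h import *
a=cv2.imread("pics/w2.png"); b=cv2.imread("pics/w3.png")
def ell(m,n):
    k,l,s,c=cv2.connectedComponentsWithStats(m.astype(np.uint8)); i=min([i for i in range(1,k) if s[i,4]>300],key=lambda i:np.hypot(*(c[i]-[321,186])))
    cc=cv2.findContours((l==i).astype(np.uint8),0,1)[0][0]; e=cv2.fitEllipse(cv2.convexHull(cc)); print(n,s[i],e); return e
ha=cv2.cvtColor(a,40); hb=cv2.cvtColor(b,40)
ea=ell((abs(ha[...,0].astype(int)-25)<8)&(ha[...,1]>110),"blank")
eb=ell((hb[...,1]<70)&(hb[...,2]>90),"well")
f=env.grab_frame("wrist"); print(f["position"])
P=on_z(f,[ea[0],eb[0]],.046); print(P, P[0]-P[1])
w=np.array([.55136,-.24546]); bl=np.array([.461,-.1415])
print("well",P[1][:2],"blank",P[0][:2]-w+bl)
E
```

```text
blank [ 297  163   49   48 1829] ((320.934326171875, 186.4691162109375), (47.747222900390625, 48.343196868896484), 84.82955169677734)
well [ 294  159   53   52 2177] ((320.1011657714844, 184.5902862548828), (51.77962875366211, 53.311607360839844), 88.7680435180664)
[ 0.5509061  -0.32528553  0.3487254 ]
[[ 0.5502854  -0.24649627  0.046     ]
 [ 0.55118511 -0.24858595  0.046     ]] [-0.00089971  0.00208967  0.        ]
well [ 0.55118511 -0.24858595] blank [ 0.4599254  -0.14253627]
```

```bash
python3 - <<'E'
from h import *
O=[180,0,-90]
env.goto([.4603,-.1415,.08],O)
env.gripper_to(.85)
print(env.move_straight([.4603,-.1415,.0048],rate=.08,force_limit=10))
env.dwell(.2); s=env.read_state(); print(s["position"])
env.gripper_to(0.3,30); s=env.read_state(); print(s["opening"],s["opening"]*.087,s["finger_force"],s["position"])
env.move_straight([.4603,-.1415,.09],rate=.15)
env.goto([.5512,-.2472,.10],O); env.dwell(.2)
print(env.read_state()["opening"],env.read_state()["finger_force"],env.read_state()["clock"])
f=env.grab_frame("wrist"); cv2.imwrite("pics/w4.png",f["image"][100:300,170:470].repeat(2,0).repeat(2,1))
E
```

```text
False
[ 0.46063474 -0.14148905  0.00527862]
0.5991374124419481 0.052124954882449476 30.000340113183483 [ 0.46024048 -0.14149839  0.00483822]
0.6012925960782065 29.999524650047533 13.2667
```

View pics/w4.png

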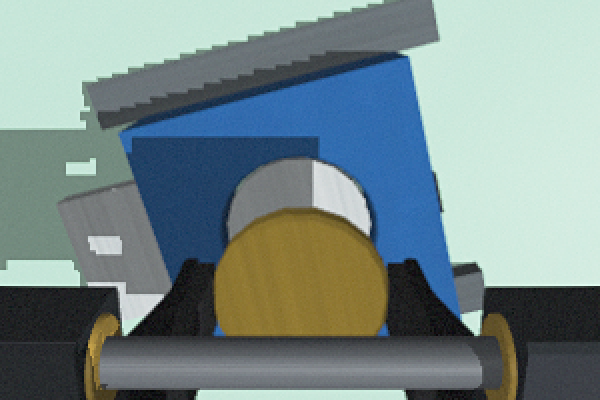

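The blank is held flat above the well and is ready to lower.

```bash
python3 - <<'E'
from h import *
O=[180,0,-90]
env.move_straight([.5512,-.2472,.062],rate=.1)
hit=env.move_straight([.5512,-.2472,.0508],rate=.03,force_limit=6)
s=env.read_state(); print(hit,s["position"],s["force"],s["wrist_torque"],s["clock"])
E
```

```text
False [ 0.55127224 -0.24720472  0.05093347] [-0.62513714  0.42342372  0.01587897] [0.2228679  0.02332381 0.02587718] 14.375
```

```bash
python3 - <<'E'
from h import *
O=[180,0,-90]
env.gripper_to(.76)
env.move_straight([.5512,-.2472,.10],rate=.15)
env.gripper_to(0); env.dwell(.2)
f=env.grab_frame("wrist"); cv2.imwrite("pics/w5.png",f["image"][100:300,170:470].repeat(2,0).repeat(2,1))
print(env.read_state()["clock"])
E
```

```text
16.95
```

View pics/w5.png

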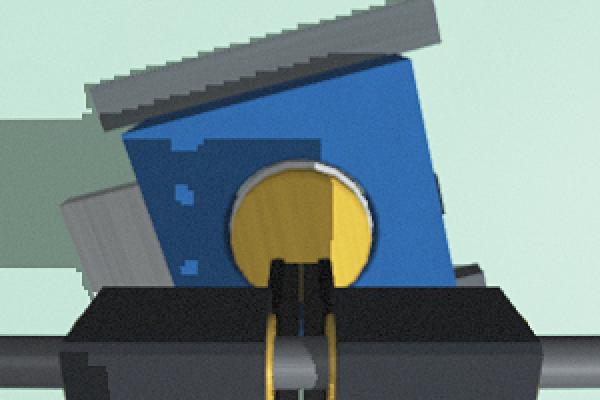

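The blank sits in the well, standing slightly proud, with a small gap on the -y side. Now I'll press.

```bash
python3 - <<'E'
from h import *
c=[.5512,-.2475]
env.move_straight([*c,.060],rate=.15)
for z in (.053,.049,.0455):
    h=env.move_straight([*c,z],rate=.025,force_limit=35); s=env.read_state(); print(z,h,s["position"].round(4),s["force"].round(2))
    if h: break
env.dwell(.3); s=env.read_state(); print(s["position"].round(4),s["force"].round(2))
if not h:
    h=env.move_straight([*c,.0445],rate=.02,force_limit=20); s=env.read_state(); print(h,s["position"].round(4),s["force"].round(2))
env.move_straight([*c,.13],rate=.2); env.dwell(.2)
f=env.grab_frame("wrist"); cv2.imwrite("pics/w6.png",f["image"][60:300,170:470].repeat(2,0).repeat(2,1))
print(env.read_state()["clock"])
E
```

```text
0.053 False [ 0.5524 -0.2478  0.0551] [-0.67  1.32  8.02]
0.049 False [ 0.5511 -0.2474  0.049 ] [-0.28 -0.09 -0.26]
0.0455 False [ 0.5517 -0.2477  0.046 ] [-0.25 -0.13  4.42]
[ 0.5517 -0.2477  0.0459] [0.52 0.05 4.  ]
False [ 0.5517 -0.2476  0.0453] [-0.24  0.41  8.24]
19.775
```

View pics/w6.png

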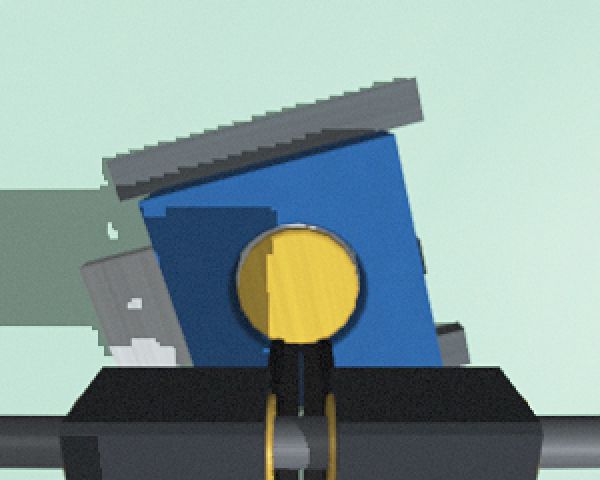

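The blank now lies below the rim. The force dropped to zero past 5 mm and the blank bottomed near z = 0.046, so the follower has clicked. Next I'll look at the console along the knob's axis, staying below the rail.

```bash
cat >> h.py <<'E'
def axes(yaw):
    y=np.radians(yaw); xc=np.array([np.cos(y),np.sin(y),0]); yc=np.array([-np.sin(y),np.cos(y),0]); z=np.array([0,0,1.])
    s,c=np.sin(np.radians(40)),np.cos(np.radians(40))
    a=c*z-s*xc; up=c*xc+s*z
    return a,up,yc   # axis, up-slope, left(+y)
def tool(yaw,spin=0):
    a,up,yc=axes(yaw); M=np.column_stack([-up,np.cross(-a,-up),-a])
    return R.from_matrix(M@R.from_euler('z',spin,degrees=True).as_matrix()).as_euler('xyz',degrees=True)
E
python3 - <<'E'
from h import *
a,up,yc=axes(115); k=np.array([.533,.224,.09]); O=tool(115)
env.move_straight([.5512,-.2475,.30],rate=.3)
for d in (.2,.0): print(d,env.inverse_kinematics(k+d*a,O))
env.goto(k+.2*a,O); env.dwell(.2)
f=env.grab_frame("wrist"); cv2.imwrite("pics/w7.png",f["image"]); 
import pickle; pickle.dump(f,open("w7.pkl","wb"))
for t in ["selector_grip","dot_red","dot_blue","console","guard_rail","selector_mark"]:
    print(t,[(np.round(d["xyz"],4).tolist(),round(d["score"],2)) for d in env.search_frame(f,t)])
    for d in env.trace(f,t)[:1]: v,u=np.nonzero(d["mask"]); print("  ",len(u),u.mean(),v.mean())
print(env.read_state()["clock"],f["position"])
E
```

```text
0.2 [  4.83281266  28.38286607  16.75813509 -37.1977893  -93.59502397
  22.89057638]
0.0 [ 15.33315762  32.49349376   0.78984539 -41.81020556 -71.89578017
  28.0690109 ]
selector_grip [([0.5358, 0.2194, 0.0813], 0.77)]
   1774 321.35400225479145 170.0828635851184
dot_red []
dot_blue [([0.4901, 0.2277, 0.0953], 0.61)]
console [([0.5275, 0.2251, 0.0716], 0.81), ([0.5367, 0.2174, 0.0822], 0.68)]
   23458 325.2027027027027 166.89086878676784
guard_rail [([0.5265, 0.2269, 0.0761], 0.89)]
   23483 325.30775454584165 166.90789081463186
selector_mark [([0.5404, 0.2141, 0.0819], 0.92)]
22.6667 [ 0.6564806  -0.04322798  0.31710847]
```

View pics/w7.png

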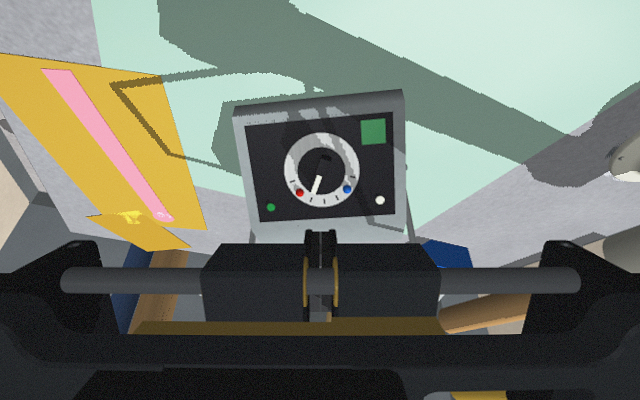

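The wrist view has up-slope pointing down in the picture. The red dot is at (299,192), the blue at (347,188), the dial centre near (322,170) and the white pointer tip at (316,190). I'll fit the console pose from the dots.

```bash
cat >> h.py <<'E'
from scipy.optimize import least_squares
def cpts(p,sgn=1):
    a,up,yc=axes(p[2]); xc=np.cross(yc,[0,0,1]); F=np.array([p[0],p[1],0])-.03*xc+[0,0,.075]  # axis on face
    dot=lambda th:F+.042*(np.cos(th)*up-np.sin(th)*yc)
    return F,dot(.873),dot(-.873),a,up,yc
def blob(im,m,near,rad):
    v,u=np.nonzero(m); k=np.hypot(u-near[0],v-near[1])<rad; return np.array([u[k].mean(),v[k].mean()]),k.sum()
def pointer(f,p):
    F,_,_,a,up,yc=cpts(p); h=f["image"]
    m=(h.min(2)>170); best=None
    # sample white along radial lines on bar top (36 mm above the face)
    th=np.radians(np.arange(-90,90.5,.5)); r=np.arange(.008,.022,.001)
    P=[F+.036*a+rr*(np.cos(t)*up-np.sin(t)*yc) for t in th for rr in r]
    uv=proj(f,np.array(P)); g=cv2.remap(h.min(2).astype(np.float32),uv[:,:1].astype(np.float32),uv[:,1:].astype(np.float32),1).reshape(len(th),len(r)).mean(1)
    w=np.clip(g-.75*g.max(),0,None); return np.degrees((w*th).sum()/w.sum()),g.max()
E
python3 - <<'E'
from h import *
import pickle
f=pickle.load(open("w7.pkl","rb")); im=f["image"]; H=cv2.cvtColor(im,40).astype(int)
r,nr=blob(im,((H[...,0]<8)|(H[...,0]>172))&(H[...,1]>120),(299,192),10)
b,nb=blob(im,(abs(H[...,0]-112)<14)&(H[...,1]>120),(347,188),10)
print(r,nr,b,nb)
res=lambda p:(proj(f,np.array(cpts(p)[1:3]))-[r,b]).ravel()
s=least_squares(res,[.5,.25,115],x_scale=[.01,.01,5]); print(s.x,s.fun)
p=s.x; F=cpts(p)[0]; print("F",F,proj(f,F),proj(f,F+.036*cpts(p)[3]),"pointer",pointer(f,p))
np.save("p.npy",p)
c=im[130:215,250:400].copy(); cv2.imwrite("pics/w7c.png",cv2.resize(c,None,fx=4,fy=4,interpolation=2))
E
```

```text
[299.19148936 192.34042553] 47 [346.68 188.8 ] 50
[  0.51162994   0.25809764 122.3008637 ] [ 0.33170184 -0.11119274 -0.32584314  0.0306352 ]
F [0.52766089 0.23274003 0.075     ] [[320.81498112 171.16026008]] [[318.41067571 177.17273043]] pointer (np.float64(25.20301851672054), np.float32(229.6859))
```

View pics/w7c.png

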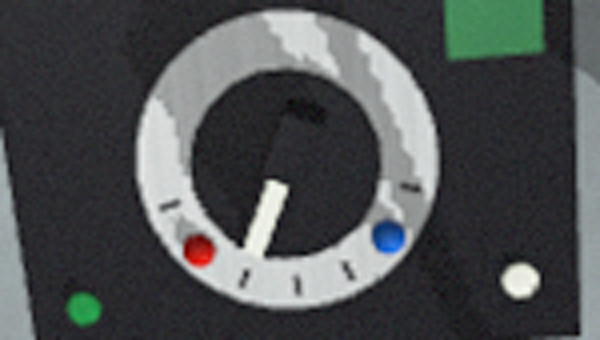

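The fit is good, with about 0.3 px residual. The pointer is at +25° and the red dot at +50° (right), so one click clockwise is needed. Gripping and turning to 50° would swing the gripper body into the rail. Instead I'll push the bar's tail end sideways with the shut fingers, from down-slope.

```bash
cat > push.py <<'E'
from h import *
p=np.load("p.npy"); F,_,_,a,up,yc=cpts(p); O=tool(p[2],35)
def T(th,g,h=.014,rho=.016):
    t=np.radians(th); tail=-np.cos(t)*up+np.sin(t)*yc; n=np.sin(t)*up+np.cos(t)*yc
    return F+h*a+rho*tail-(.007+g)*n
E
python3 - <<'E'
from push import *
for q in (T(25,.026,.15),T(25,.026),T(52,.012)): print(env.inverse_kinematics(q,O))
env.goto(T(25,.026,.15),O)
h=env.move_straight(T(25,.026),rate=.08,force_limit=8); s=env.read_state(); print(h,s["position"]-T(25,.026),s["force"])
assert not h
h=env.move_straight(T(25,.006),rate=.02,force_limit=3); s=env.read_state()
t=np.radians(25); n=np.sin(t)*up+np.cos(t)*yc
g=.026-(s["position"]-T(25,.026))@n; print(h,g,s["force"],s["clock"]); np.save("g.npy",g)
E
```

```text
[  8.68439802  35.56935064  18.51347766 -36.09237254 -91.23190999
  -6.18170833]
[ 15.14034843  38.14011969   7.32216429 -39.1259048  -76.72772426
  -2.46744866]
[ 14.72520771  36.31096717   3.92036241 -39.21897532 -75.73183396
  -1.16247317]
False [ 0.0003765  -0.00017593  0.00035096] [-1.13762122 -0.61279584  0.04247909]
True 0.010372950416053416 [2.39061778 0.67807292 0.73221806] 25.85
```

```bash
python3 - <<'E'
from push import *
g=float(np.load("g.npy"))
for th in (31,37,43,47,50):
    h=env.move_straight(T(th,g),rate=.03,force_limit=20); s=env.read_state(); print(th,h,s["force"].round(2),np.linalg.norm(s["position"]-T(th,g)).round(4))
    if h: break
env.move_straight(T(th,g+.014),rate=.05)
env.move_straight(T(th,g+.014,.15),rate=.15)
env.goto(np.array([.533,.224,.09])+.2*axes(115)[0],tool(115)); env.dwell(.2)
f=env.grab_frame("wrist"); print("pointer",pointer(f,p),env.read_state()["clock"])
t=env.grab_frame("top")
cv2.imwrite("pics/end.png",np.hstack([cv2.resize(f["image"][130:215,250:400],(400,227)),cv2.resize(t["image"][100:315,100:480],(400,227))]))
E
```

```text
31 False [2.41 0.92 1.02] 0.0008
37 False [5.35 3.27 0.47] 0.0011
43 False [ 1.92 -1.01  0.41] 0.0006
47 False [ 4.23  1.44 -2.59] 0.0009
50 False [ 5.68  2.31 -2.63] 0.0016
pointer (np.float64(50.72327090122371), np.float32(230.40158)) 29.375
```

View pics/end.png

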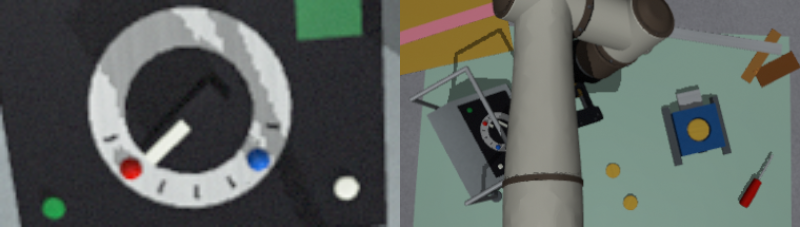

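The pointer reads 50.7° and sits at the red dot, the blank is in the feeder, and the robot is clear of everything. In the picture taken after the push, the blank's apparent diameter (about 60 px) matches z = 0.046, which means it stayed down.

```bash
python3 -c "
from workcell import env
print(env.close_job())"
```

```text
the job is handed in; nothing more can be done
None
```

I handed the job in at about 29 s: the brass blank is clicked down below the feeder's rim, the selector's pointer is at the red dot (measured 50.7° against 50°), and the spool, dye bottle and screwdriver were left alone.

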